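Offer up the synthesizer's front panel

TASK

First stand the screw tin on the table midway between the blue cup and the long side of the wooden case, level with the middle of that side, and let go of it, so the screws are to hand. Then pick up the black front panel and hold it level about 2 cm above the open case without touching it, the right way round, so that each threaded hole of the case shows in full through its hole in the panel when seen from straight above. Finish while still holding the panel there; leave the cup, screwdriver, parts box and bowl where they are.

Things in the scene. Friction and masses are not known exactly. Their poses are not given: they have to be found in the camera images.
- case: Open wooden instrument case, fixed, 130 mm (its x) by 84 mm (y), 60 mm high, green circuit board inside. Three 15 mm brass posts flush with the rim, two at the corners of the -x end and one mid +x end, each with a 5 mm threaded hole on top. Origin: centre of the underside; z up. Its -y long side faces the blue cup.
- panel: Loose black panel lying face up, 130 (x) by 84 (y) by 4 mm, 175-325 g. Three 12 mm holes: a pair at the -x end, one at the +x end; fits one way round. Over its balanced centre an aluminium bow handle: bar 64 mm long (x), 10 wide, 10 tall, mid-height 35 mm above the underside, on legs at x +-28. White knobs 10 mm tall at x +-30, y +-26. Origin: centre of the underside; z up.
- tin: Small loose round open steel screw tin holding brass screws, 44 mm across, 36 mm tall, straight outer wall 3 mm thick, about 90 g. Origin: centre of the underside; z up.
- cup: Blue ceramic cup without a handle, 68 mm across the rim and 70 mm tall, loose, standing off the case's -y long side with a gap of about 100 to 115 mm. Stays where it is. Origin: centre of the underside.
- screwdriver: Loose screwdriver with orange handle lying beyond the case. Leave alone. Origin: under its middle; handle towards its -x.
- partsbox: Loose open blue parts box, 90 by 110 mm, 45 mm high, four compartments. Leave alone. Origin: centre of the underside.
- bowl: Loose steel bowl, 120 mm across, 50 mm high. Leave alone. Origin: centre of the underside.
- thread0 (a point): Mouth of a threaded hole, 5 mm, in the top of a brass post of the case: one of the pair; at x -54, y 30, z 60 mm in the case's frame.
- hole0 (a point): Centre, at the underside, of a 12 mm screw hole of the panel: one of the pair; at x -54, y 30, z 0 mm in the panel's frame; belongs over thread0.
- thread1 (a point): Mouth of a threaded hole, 5 mm, in the top of a brass post of the case: the other of the pair; at x -54, y -30, z 60 mm in the case's frame.
- hole1 (a point): Centre, at the underside, of a 12 mm screw hole of the panel: the other of the pair; at x -54, y -30, z 0 mm in the panel's frame; belongs over thread1.
- thread2 (a point): Mouth of a threaded hole, 5 mm, in the top of a brass post of the case: the single one at the opposite end; at x 54, y 0, z 60 mm in the case's frame.
- hole2 (a point): Centre, at the underside, of a 12 mm screw hole of the panel: the single one at the opposite end; at x 54, y 0, z 0 mm in the panel's frame; belongs over thread2.
Mind the look-alikes: they are no part of the job. There is more than one size of the cup; the job needs the smallest.

How it is judged (in metres and radians):
On the way, in this order (a step that is already met when the one before it is completed fails the run):
1. the screw tin stands released midway between the cup and the case's side (x of tin in the frame of case between -0.03 and 0.03 m and y of tin in the frame of case between -0.119 and -0.073 m and angle between tin's own z axis and vertical below 0.1 rad and height (world z) of tin below 0.006 m and linear speed of tin below 0.02 m/s and contact force between tin and the fingers below 0.1 N), for 0.2 s.
2. the panel is lifted clear of the table in the fingers (height (world z) of panel above 0.05 m and contact force between panel and the fingers above 0.5 N), for 0.2 s.
At the end, for the whole second after the job is handed in: Tin released upright on the table, within 30 mm of the case's middle lengthwise and 73 to 119 mm from its centre line, cup side. Panel held still, level within 0.07 rad, each hole within 3.5 mm of its thread, underside 8 to 35 mm above the rim, touching only the fingers (all of step 1 and horizontal distance between hole0 and thread0 below 0.0035 m and horizontal distance between hole1 and thread1 below 0.0035 m and horizontal distance between hole2 and thread2 below 0.0035 m and height (world z) of panel between 0.068 and 0.095 m and angle between panel's own z axis and vertical below 0.07 rad and linear speed of panel below 0.015 m/s and angular speed of panel below 0.1 rad/s and contact force between panel and the fingers above 0.5 N and contact force between panel and case below 0.1 N and contact force between panel and cup below 0.1 N and contact force between panel and tin below 0.1 N); the arm keeps its last pose, push and grip.
It fails at once if the blue cup is moved more than 15 mm or tipped (distance of cup from where it was at the start of the episode above 0.015 m or angle between cup's own z axis and vertical above 0.3 rad).
It fails at once if the screwdriver is moved more than 15 mm or tipped (distance of screwdriver from where it was at the start of the episode above 0.015 m).
It fails at once if the blue parts box is moved more than 15 mm or tipped (distance of partsbox from where it was at the start of the episode above 0.015 m or angle between partsbox's own z axis and vertical above 0.3 rad).
It fails at once if the steel bowl is moved more than 15 mm or tipped (distance of bowl from where it was at the start of the episode above 0.015 m or angle between bowl's own z axis and vertical above 0.3 rad).
It also fails if it takes over 64 s, if anything falls off the work surface, if the arm or the gripper's body presses on something with over 40 N, if the wrist force passes 120 N, or if a joint passes its speed limit or range.

ROBOT

A 7-joint arm with a two-finger parallel gripper is mounted at the origin on the work surface. World frame = base frame: x ahead of the robot, y to its left, z up, the work surface at z = 0. Lengths are in m, angles in degrees, forces in N, time in s.
With the tool pointing down it reaches from about 0.425 to 0.875 m from the base axis. Payload 4.7 kg.
Tool frame: the origin (TCP) lies at the very end of the fingers, on their centre line; the grasp point (between the pads) lies 19 mm behind it (env.grasp_offset is the distance from the TCP to the grasp point, in m); z points along the fingers, y is the line along which they close (so a half turn about z gives the same grasp; the last joint's range is limited). The gripper opens to 87 mm and grips with 3 to 60 N. Pads are 19 mm wide; open, the fingers measure 117 mm over their backs; the gripper's body (75 mm by 190 mm) begins 51 mm behind the grasp point.
Start: joints at [73.344, 18.392, -4.016, 83.108, 1.295, 78.541, -3.26], TCP at [0.195, -0.62, 0.186] pointing down, gripper open.
Joint ranges: [-163.93, 163.93], [-17.29, 119.83], [-79.2, 71.16], [3.27, 140.29], [-89.18, 269.18], [5.43, 117.66], [-154.24, 154.24]. Speed limits (degrees/s): [147.25, 147.25, 180, 180, 180, 180, 180].

INTERFACE

Orientations are given as [roll, pitch, yaw] about the fixed x, y, z axes, in that order (R = Rz(yaw) Ry(pitch) Rx(roll)).
In Python, from cell import env gives the robot as it stands. The module is installed in compiled form; this text tells all that it offers.
- The arm moves only by the tool drive_tool, never from a script. Its argument "moves" is one flat list of numbers, 5 for each row, row after row: the shift along the tool's x, y, z in units of 40 mm (1.0 is 40 mm), then the turn about the tool's z in units of 10 degrees (1.0 is 10 degrees), then the finger opening in mm, from 0 to 87. A call has 1 to 5 rows; each row is the pose to reach, as a shift and turn from the pose commanded when the call began, along the tool's axes at that moment; what a row does not reach only later rows make up. A row lasts 1/8 s, in which the tool goes at most 62.5 mm and 10.7 degrees, less where a joint would pass 70% of its speed; a pose out of reach is approached as far as the arm can. A call with a gripper value outside its range is refused whole. The fingers move at their own pace and stop on an object; "squeeze" is the grip in N (left out, the last holds). Time passes only in rows, so rows that repeat a pose let the fingers close. It gives the time, the measured TCP pose, the force, the opening and the grip force at its end, in the units of the state.
- env.get_obs(): the state, without advancing time (a new reading comes with each control period).
- env.read_camera(name): name is "side" or "top" or "wrist"; returns (picture, depth): 420x560x3 uint8, red, green, blue; 420x560 float32, m along the optical axis (not along the pixel's ray), 0 where there is no reading.
- env.camera_model(name): a dict with "K" (3x3 intrinsics, pixels), "rvec" (rotation vector, rad) and "tvec" (3), from world to camera coordinates, as OpenCV has them; the wrist camera has in their place "tool_from_camera" (4x4, takes a point from camera to tool coordinates, whose origin is the TCP and whose axes are the flange's). Camera axes: x right, y down, z forward; pixel columns grow to the right and rows downward; lengths in m; the calibration is good to about 2 mm. A picture is of the moment at which its call begins: read the wrist's pose just before it. camera_model takes no time and is no camera call.
- env.sign_off(): hands the job in; it is judged then, once.
The state is a dict: "time_s": time; "qpos": joint angles; "joint_velocities": joint speeds; "effort": joint torques, N m; "tool_pos": TCP position; "tool_rot": TCP orientation; "force": force on the tool from outside, world axes, zero at the start; "wrist_torque": the same for the moment, N m; "grip_width": finger opening in m; "grasp_force": force on a finger pad.
Only numpy, scipy, OpenCV 4.12 (cv2) and the standard library are available. Lean on these libraries where they do the work, as an engineer would, in place of code of your own. Each camera call takes 0.05 s, during which the arm holds its last target. There are 200 camera calls.

## Working session

There is one attempt and no reset: what is moved stays moved. The work goes in short steps, Python scripts to look and compute and a tool call to move; the robot and the scene stay as the last step left them, time stands still between calls to the robot, and variables do not carry over. Pictures are saved under pics/ and viewed, at most 10 in all, crops included, and the job is handed in when it is done.

Besides the shell and the picture viewer there is one more tool, called after "Request:" by a JSON object that holds its "fn" and its "kwargs". drive_tool: Moves the arm, as the interface text tells. Its arguments: {"type":"object","properties":{"moves":{"type":"array","items":{"type":"number"}},"squeeze":{"type":"number"}},"required":["moves"]}

```bash
mkdir -p pics
cat > h.py <<'E'
import numpy as np, cv2
from cell import env
from scipy.spatial.transform import Rotation as Rn
def cam(n):
    o=env.get_obs(); m=env.camera_model(n); K=np.array(m["K"])
    if n=="wrist":
        T=np.eye(4); T[:3,:3]=Rn.from_euler('xyz',o["tool_rot"],degrees=True).as_matrix(); T[:3,3]=o["tool_pos"]
        M=T@np.array(m["tool_from_camera"])
    else:
        R=cv2.Rodrigues(np.array(m["rvec"],float))[0]; M=np.eye(4); M[:3,:3]=R.T; M[:3,3]=-R.T@np.array(m["tvec"],float).ravel()
    rgb,d=env.read_camera(n)
    return rgb,d,K,M
def save(rgb,f): cv2.imwrite(f,cv2.cvtColor(rgb,cv2.COLOR_RGB2BGR))
def ray(uv,K,M,z):
    uv=np.atleast_2d(uv).astype(float); d=np.c_[(uv[:,0]-K[0,2])/K[0,0],(uv[:,1]-K[1,2])/K[1,1],np.ones(len(uv))]@M[:3,:3].T
    o=M[:3,3]; return o+d*((z-o[2])/d[:,2])[:,None]
def cloud(d,K,M):
    v,u=np.mgrid[:d.shape[0],:d.shape[1]]
    p=np.stack([(u-K[0,2])/K[0,0]*d,(v-K[1,2])/K[1,1]*d,d],-1)
    return p@M[:3,:3].T+M[:3,3]
E
python3 - <<'E'
from h import *
o=env.get_obs(); print({k:np.round(v,3) for k,v in o.items()})
for n in("top","side"):
    rgb,d,K,M=cam(n); save(rgb,f"pics/{n}0.png"); np.savez(f"{n}0.npz",rgb=rgb,d=d,K=K,M=M); print(n,K.round(1).tolist(),M.round(3).tolist())
E
```

```text
{'time_s': np.float64(0.0), 'qpos': array([73.345, 18.439, -4.017, 83.178,  1.295, 78.539, -3.261]), 'joint_velocities': array([ 0.045, -0.051,  0.048,  0.109,  0.092,  0.067,  0.038]), 'effort': array([-0.0000e+00, -4.9129e+01, -4.0500e-01, -3.1254e+01, -6.4000e-02,
        4.4000e-02,  0.0000e+00]), 'tool_pos': array([ 0.195, -0.619,  0.185]), 'tool_rot': array([-1.7989e+02,  6.0000e-03,  1.7465e+01]), 'force': array([-0.471,  0.06 ,  0.159]), 'wrist_torque': array([ 0.011, -0.042,  0.021]), 'grasp_force': np.float64(0.0), 'grip_width': np.float64(0.087)}
top [[515.5, 0.0, 269.9], [0.0, 515.5, 212.5], [0.0, 0.0, 1.0]] [[0.022, -0.993, 0.116, 0.453], [-1.0, -0.022, -0.004, -0.013], [0.006, -0.116, -0.993, 1.285], [0.0, 0.0, 0.0, 1.0]]
side [[409.8, 0.0, 276.7], [0.0, 409.8, 213.8], [0.0, 0.0, 1.0]] [[-0.843, -0.277, 0.461, 0.126], [-0.538, 0.433, -0.724, 0.697], [0.001, -0.858, -0.514, 0.569], [0.0, 0.0, 0.0, 1.0]]
```

View pics/top0.png

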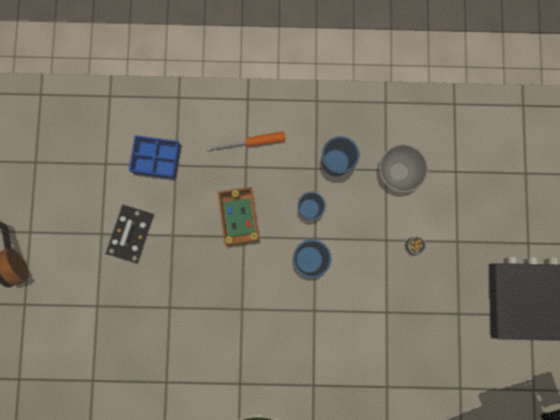

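View pics/side0.png

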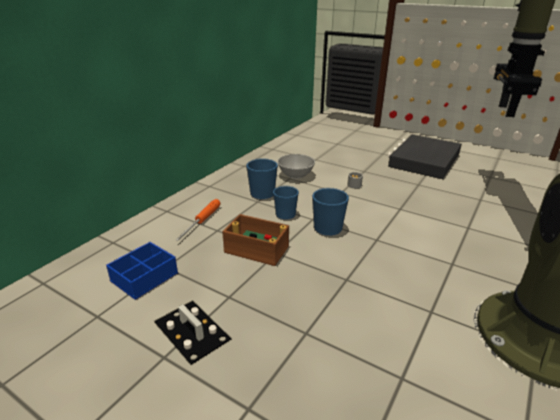

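The top view shows the case at (239,217) with its single post at the upper end. The smallest cup is at (311,206), with larger ones at (340,156) and (312,259). The tin is at (415,245) and the panel at (130,234). Next I measure them.

Run:
```python
from h import *
for n in ("top","side"):
    f=np.load(n+"0.npz"); P=cloud(f["d"],f["K"],f["M"]); np.save(n+"P.npy",P)
    m=((f["d"]>0)&(P[...,2]>0.012)&(P[...,2]<.2)&(P[...,0]>.25)&(P[...,0]<.85)&(abs(P[...,1])<.62)).astype(np.uint8)
    k,l,s,c=cv2.connectedComponentsWithStats(m)
    print(n,"floor z",np.median(P[200:400,20:540,2]))
    for i in range(1,k):
        if s[i,4]<40: continue
        p=P[l==i]; zm=np.percentile(p[:,2],97); t=p[p[:,2]>zm-.012]
        r=cv2.minAreaRect((t[:,:2]*1000).astype(np.float32)); 
        print(c[i].round(0),s[i,4],"zmax",zm.round(3),"rect",np.round(r[0]),np.round(r[1]),round(r[2],1))
f=np.load("top0.npz"); c=cv2.resize(f["rgb"][195:275,95:165],None,fx=8,fy=8,interpolation=cv2.INTER_CUBIC); save(c[:600],"pics/panel0.png")
# case posts: yellow
hsv=cv2.cvtColor(f["rgb"],cv2.COLOR_RGB2HSV); m=((hsv[...,0]>18)&(hsv[...,0]<35)&(hsv[...,1]>130)&(hsv[...,2]>110)).astype(np.uint8)
k,l,s,c=cv2.connectedComponentsWithStats(m)
for i in range(1,k):
    if s[i,4]>5: print("yellow",c[i].round(1),s[i,4],ray(c[i],f["K"],f["M"],.06).round(4))
```

```text
top floor z 0.001598622517986703
[257. 140.] 486 zmax 0.029 rect [778.  47.] [ 25. 197.] 11.6
[153. 156.] 926 zmax 0.049 rect [733. 272.] [112.  91.] 84.1
[340. 154.] 817 zmax 0.097 rect [ 734. -179.] [87. 88.] 46.5
[404. 167.] 1387 zmax 0.053 rect [ 715. -339.] [117. 117.] 30.3
[237. 216.] 1599 zmax 0.064 rect [588.  60.] [130.  84.] 9.5
[312. 203.] 350 zmax 0.074 rect [ 614. -113.] [65. 66.] 89.0
[126. 233.] 149 zmax 0.046 rect [542. 331.] [11. 63.] 74.6
[ 11. 265.] 980 zmax 0.091 rect [456. 588.] [65. 34.] 4.5
[415. 245.] 301 zmax 0.039 rect [ 527. -374.] [41. 43.] 0.4
[313. 258.] 670 zmax 0.097 rect [ 489. -114.] [87. 88.] 0.7
[506. 300.] 2480 zmax 0.051 rect [ 406. -588.] [195.  63.] 0.0
side floor z 0.0007789195544465888
[419. 162.] 996 zmax 0.048 rect [ 400. -587.] [179.  66.] 0.4
[278. 179.] 2340 zmax 0.093 rect [ 735. -180.] [88. 91.] 41.5
[355. 178.] 177 zmax 0.037 rect [ 529. -375.] [42. 46.] 24.8
[329. 208.] 1360 zmax 0.094 rect [ 489. -116.] [88. 91.] 30.2
[203. 214.] 311 zmax 0.027 rect [777.  46.] [ 24. 200.] 11.3
[256. 237.] 2290 zmax 0.061 rect [589.  59.] [132.  89.] 9.7
[141. 267.] 2209 zmax 0.046 rect [734. 271.] [112.  95.] 84.2
[191. 319.] 307 zmax 0.042 rect [543. 330.] [11. 67.] 74.5
yellow [235. 193.] 41 [[0.6415 0.0676 0.06  ]]
yellow [118.5 230. ] 8 [[0.5462 0.342  0.06  ]]
yellow [253.9 235.8] 34 [[0.5395 0.0196 0.06  ]]
yellow [140.  236.7] 7 [[0.5314 0.2901 0.06  ]]
yellow [228.6 239.3] 40 [[0.5298 0.0796 0.06  ]]
yellow [416.2 245.1] 41 [[ 0.526  -0.3671  0.06  ]]
```

View pics/panel0.png

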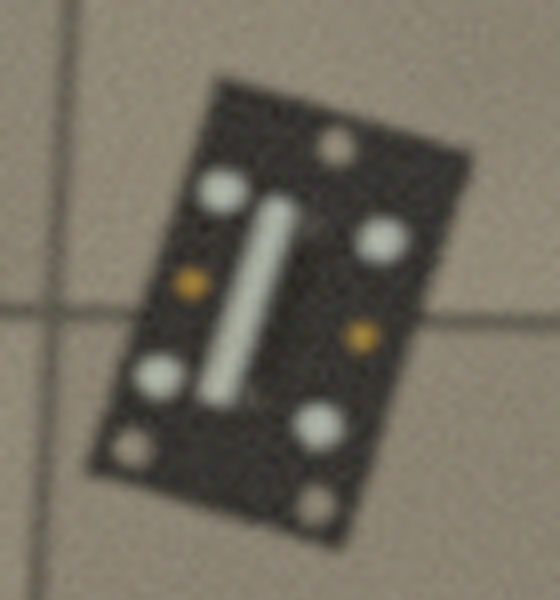

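Panel crop: the single hole is at the top (335,148), the pair at the bottom (130,448) and (315,505). So the panel's +x points up with a yaw of about -15°. The case's yaw is about 9.6°, centred at (0.588, 0.0595). The tin's target is about (0.603, -0.031).

```bash
cat >> h.py <<'E'
def go(x,y,z,yaw):
    o=env.get_obs(); R=Rn.from_euler('xyz',o["tool_rot"],degrees=True).as_matrix()
    d=R.T@(np.array([x,y,z])-o["tool_pos"])/.04
    t=-((yaw-o["tool_rot"][2]+180)%360-180)/10
    print("t",round(float(o["time_s"]),2),"pos",o["tool_pos"].round(4),"rot",o["tool_rot"].round(2),"units",d.round(2),"turn",round(t,2))
E
python3 -c "
from h import *
go(.527,-.374,.15,9.6)"
```

```text
t 0.1 pos [ 0.1949 -0.6195  0.185 ] rot [-179.9     0.     17.47] units [ 9.76 -3.36  0.88] turn 0.79
```

Request:
{"fn": "drive_tool", "kwargs": {"moves": [1.5,-0.5,0.2,0.2,87,3,-1,0.4,0.4,87,4.5,-1.5,0.6,0.6,87,6,-2,0.8,0.8,87,7.5,-2.6,0.9,0.8,87]}}

```text
time_s: 0.72
tool_pos: [0.4454, -0.4338, 0.1495]
tool_rot: [-180.0, 0.0, 9.4]
force: [0.8, -1.0, -0.0]
grip_width: 0.087
grasp_force: 0.0
```

Run:
```python
from h import *
go(.527,-.374,.15,9.6)
rgb,d,K,M=cam("wrist"); save(rgb,"pics/w1.png"); np.savez("w1.npz",rgb=rgb,d=d,K=K,M=M)
print(env.camera_model("wrist")["tool_from_camera"])
```

```text
t 0.72 pos [ 0.4454 -0.4338  0.1495] rot [-1.7996e+02  4.0000e-02  9.4300e+00] units [ 2.26 -1.14 -0.01] turn -0.02
[[-1.22522764e-04 -9.65202436e-01 -2.61503809e-01  7.10656397e-02]
 [ 9.99999810e-01 -2.76120851e-04  5.50622103e-04  4.62016557e-04]
 [-6.03668450e-04 -2.61503692e-01  9.65202287e-01 -1.99086201e-01]
 [ 0.00000000e+00  0.00000000e+00  0.00000000e+00  1.00000000e+00]]
```

View pics/w1.png

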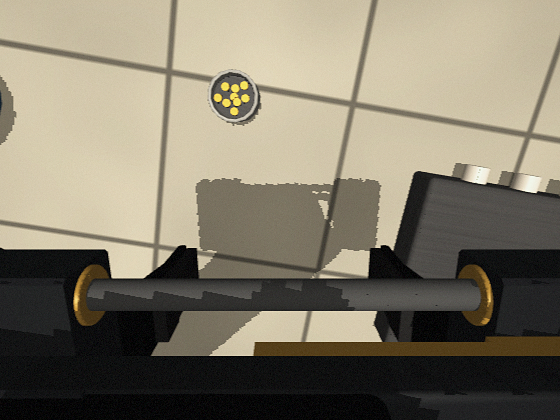

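The wrist view shows the tin upright at pixel (234,96), with the fingers at the bottom. I locate it from its rim.

Run:
```python
from h import *
f=np.load("w1.npz"); P=cloud(f["d"],f["K"],f["M"])[60:135,195:275]
t=P[(P[...,2]>.030)&(P[...,2]<.045)]
(c,r)=cv2.minEnclosingCircle((t[:,:2]*1000).astype(np.float32)); print(len(t),c,r,np.median(t[:,2]),np.median(P[...,2]))
go(c[0]/1000,c[1]/1000,.10,9.6); go(c[0]/1000,c[1]/1000,.012,9.6)
```

```text
650 (528.5130615234375, -376.0921325683594) 21.920196533203125 0.035966074107479956 0.0009657268149697584
t 0.78 pos [ 0.4548 -0.424   0.1491] rot [-179.66   -0.35   10.19] units [ 2.02 -0.84  1.25] turn 0.06
t 0.78 pos [ 0.4548 -0.424   0.1491] rot [-179.66   -0.35   10.19] units [ 2.01 -0.83  3.45] turn 0.06
```

Request:
{"fn": "drive_tool", "kwargs": {"moves": [1.1,-0.5,0.5,0,87,2.16,-1,1,0,87,2.16,-1,1.2,0,87,2.16,-1,1.2,0,87,2.16,-1,1.2,0,87]}}

```text
time_s: 1.4
tool_pos: [0.5219, -0.3836, 0.1029]
tool_rot: [179.9, 0.0, 9.3]
force: [0.4, 0.5, -1.0]
grip_width: 0.087
grasp_force: 0.0
```

```bash
python3 -c "
from h import *
go(.5285,-.376,.012,9.6)"
```

```text
t 1.4 pos [ 0.5219 -0.3836  0.1029] rot [1.7993e+02 2.0000e-02 9.3100e+00] units [ 0.2  -0.16  2.27] turn -0.03
```

Request:
{"fn": "drive_tool", "kwargs": {"moves": [0.2,-0.16,0.2,0,87,0.2,-0.16,0.9,0,87,0.2,-0.16,1.6,0,87,0.2,-0.16,2.2,0,87,0.2,-0.16,2.2,0,87]}}

```text
time_s: 2.02
tool_pos: [0.5282, -0.3729, 0.0122]
tool_rot: [-179.8, 0.2, 9.5]
force: [-0.1, 0.1, 0.6]
grip_width: 0.0871
grasp_force: 0.0
```

Request:
{"fn": "drive_tool", "kwargs": {"moves": [0,0,0,0,60,0,0,0,0,40,0,0,0,0,36,0,0,0,0,36,0,0,0,0,36], "squeeze": 15}}

```text
time_s: 2.65
tool_pos: [0.5299, -0.3742, 0.0146]
tool_rot: [180.0, -0.0, 9.5]
force: [-0.1, -0.5, -0.5]
grip_width: 0.0454
grasp_force: 0.0
```

Request:
{"fn": "drive_tool", "kwargs": {"moves": [0,0,0,0,36,0,0,0,0,36,0,0,0,0,36]}}

```text
time_s: 3.02
tool_pos: [0.5298, -0.3741, 0.0144]
tool_rot: [180.0, 0.0, 9.5]
force: [0.1, 0.1, -0.5]
grip_width: 0.0361
grasp_force: 0.0
```

Request:
{"fn": "drive_tool", "kwargs": {"moves": [0,0,-0.5,0,36,0,0,-1.5,0,36,0,0,-2.5,0,36,0,0,-3.4,0,36,0,0,-3.4,0,36]}}

```text
time_s: 3.65
tool_pos: [0.5324, -0.3755, 0.1563]
tool_rot: [179.6, -0.4, 9.5]
force: [0.5, 0.8, -0.3]
grip_width: 0.0361
grasp_force: 0.0
```

```bash
python3 -c "
from h import *
go(.603,-.031,.15,9.6)"
```

```text
t 3.65 pos [ 0.5324 -0.3755  0.1563] rot [179.63  -0.37   9.46] units [ 3.16 -8.21  0.12] turn -0.01
```

The fingers closed to 36 mm with no force, so the tin wasn't between the pads. I look again.

Run:
```python
from h import *
rgb,d,K,M=cam("wrist"); save(rgb,"pics/w2.png"); P=cloud(d,K,M)
print(env.get_obs()["joint_velocities"].round(1))
m=((P[...,2]>.028)&(P[...,2]<.045)&(d>0)&(np.hypot(P[...,0]-.53,P[...,1]+.375)<.12)).astype(np.uint8)
k,l,s,c=cv2.connectedComponentsWithStats(m)
for i in range(1,k):
    if s[i,4]>60:
        t=P[l==i]; print(c[i].round(),s[i,4],cv2.minEnclosingCircle((t[:,:2]*1000).astype(np.float32)))
rgb,d,K,M=cam("top"); save(rgb[200:290,370:460],"pics/t2.png"); P=cloud(d,K,M)
m=((P[...,2]>.025)&(P[...,2]<.045)&(d>0)&(np.hypot(P[...,0]-.53,P[...,1]+.375)<.12)).astype(np.uint8)
k,l,s,c=cv2.connectedComponentsWithStats(m)
for i in range(1,k):
    if s[i,4]>20:
        t=P[l==i]; print(c[i].round(),s[i,4],cv2.minEnclosingCircle((t[:,:2]*1000).astype(np.float32)))
```

```text
[ 0.   2.   0.3  2.9  0.2 -0.5 -0.1]
[281. 203.] 538 ((528.5089111328125, -375.8299560546875), 22.05809211730957)
```

View pics/w2.png

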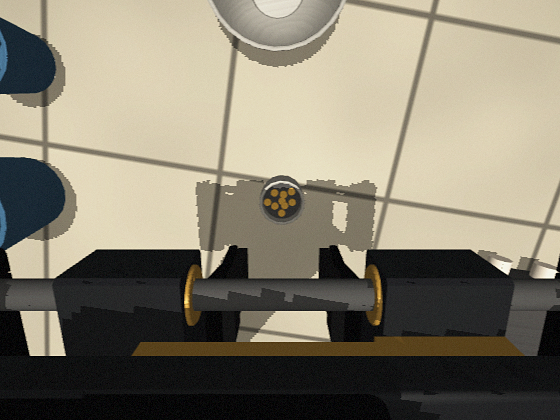

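The tin hasn't moved: it is still at (.5285,-.376), pixel (281,203), although the fingers closed around that spot. I check where the fingertips really are, from depth and the side camera.

Run:
```python
from h import *
o=env.get_obs(); R=Rn.from_euler('xyz',o["tool_rot"],degrees=True).as_matrix()
rgb,d,K,M=cam("wrist"); P=(cloud(d,K,M)-o["tool_pos"])@R
q=P[(d>0)&(abs(P[...,1])<.06)&(P[...,2]>-.12)&(P[...,2]<.05)&(abs(P[...,0])<.06)]
for z in np.arange(-.12,.05,.01):
    s=q[(q[:,2]>=z)&(q[:,2]<z+.01)]
    if len(s): print(round(z,2),len(s),"x",s[:,0].min().round(3),s[:,0].max().round(3),"y",np.percentile(s[:,1],[0,25,50,75,100]).round(3), 'inner',abs(s[:,1]).min().round(3))
o=env.get_obs();print(o["tool_pos"],o["grip_width"],env.grasp_offset)
rgb,d,K,M=cam("side"); save(cv2.resize(rgb[0:210,280:560],None,fx=2.5,fy=2.5),"pics/s3.png")
p=M[:3,:3].T@(o["tool_pos"]-M[:3,3]); print("tcp px", K[0,0]*p[0]/p[2]+K[0,2],K[1,1]*p[1]/p[2]+K[1,2],p[2])
```

```text
-0.12 3827 x 0.008 0.038 y [-0.059 -0.031  0.     0.031  0.06 ] inner 0.0
-0.11 494 x 0.001 0.033 y [-0.024 -0.022 -0.022  0.023  0.025] inner 0.022
-0.1 401 x -0.007 0.011 y [-0.024 -0.022  0.023  0.023  0.024] inner 0.022
-0.09 1059 x -0.01 0.005 y [-0.023 -0.02   0.018  0.021  0.023] inner 0.017
-0.08 262 x -0.01 0.011 y [-0.029 -0.023  0.018  0.024  0.03 ] inner 0.017
-0.07 548 x -0.01 0.011 y [-0.028 -0.022 -0.018  0.023  0.029] inner 0.018
-0.06 457 x 0.0 0.012 y [-0.027 -0.021 -0.017  0.022  0.028] inner 0.017
-0.05 416 x -0.004 0.012 y [-0.027 -0.021  0.018  0.021  0.027] inner 0.017
-0.04 123 x -0.006 0.011 y [-0.027 -0.02  -0.018  0.021  0.027] inner 0.018
[ 0.52945338 -0.37388229  0.15026272] 0.03601043771663595 0.0187
tcp px 358.5153087860955 138.57597939927427 1.1756210871582065
```

View pics/s3.png

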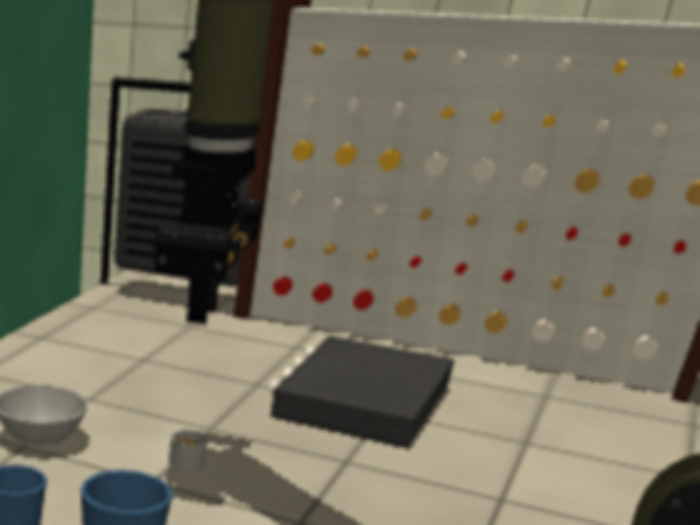

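The side view shows the fingertips at crop pixel (198,320), about 10 px (around 35 mm) above where the reported TCP projects. The wrist depth agrees: the fingers end near tool z = -0.036. So the real tip sits about 36 mm behind the stated TCP, and the fingers closed above the tin. I pin that offset down before going lower.

Run:
```python
from h import *
o=env.get_obs(); R=Rn.from_euler('xyz',o["tool_rot"],degrees=True).as_matrix()
rgb,d,K,M=cam("wrist"); P=(cloud(d,K,M)-o["tool_pos"])@R
for s in (-1,1):
    q=P[(d>0)&(P[...,1]*s>.01)&(P[...,1]*s<.035)&(P[...,2]<.03)&(P[...,2]>-.1)&(abs(P[...,0])<.03)]
    print(s,np.sort(q[:,2])[-5:].round(4), q[q[:,2]>-.05][:,0].min(),q[q[:,2]>-.05][:,0].max(), q[q[:,2]>-.05][:,1].min(),q[q[:,2]>-.05][:,1].max())
P=None
rgb,d,K,M=cam("side"); P=cloud(d,K,M); q=P[(d>0)&(np.hypot(P[...,0]-o["tool_pos"][0],P[...,1]-o["tool_pos"][1])<.04)&(P[...,2]>.06)]
print("side: lowest", np.sort(q[:,2])[:6].round(4), "tcp",o["tool_pos"].round(4)); t=q[q[:,2]<q[:,2].min()+.03]; print(t.min(0).round(3),t.max(0).round(3))
go(.5285,-.376,-.022,9.6)
```

```text
-1 [-0.0368 -0.0365 -0.0365 -0.0363 -0.0362] -0.005827081301758087 0.01140896122954271 -0.026501118372606318 -0.01749711587289199
1 [-0.0369 -0.0369 -0.0364 -0.0362 -0.0355] -0.005601693250713554 0.011271137972911759 0.018116912089504042 0.027212779521029563
side: lowest [0.1864 0.1872 0.1873 0.1873 0.1876 0.1879] tcp [ 0.5292 -0.3737  0.1496]
[ 0.514 -0.402  0.186] [ 0.537 -0.343  0.216]
t 3.95 pos [ 0.5291 -0.3736  0.1491] rot [-1.7991e+02  1.0000e-01  9.4700e+00] units [-0.02  0.06  4.28] turn -0.01
```

Both views agree: the true fingertip sits 36.5 mm above the reported TCP (true tip z = tool z + 0.0365). I apply that from here on.

Request:
{"fn": "drive_tool", "kwargs": {"moves": [0,0.06,0,0,80,0,0.06,0.5,0,80,0,0.06,1.2,0,80,0,0.06,2,0,80,0,0.06,2,0,80]}}

```text
time_s: 4.58
tool_pos: [0.5274, -0.3747, 0.0659]
tool_rot: [-179.7, 0.3, 9.5]
force: [0.5, 0.6, 0.8]
grip_width: 0.0764
grasp_force: 0.0
```

```bash
python3 -c "
from h import *
go(.5285,-.376,-.024,9.6)"
```

```text
t 4.58 pos [ 0.5274 -0.3747  0.0659] rot [-179.68    0.33    9.47] units [0.03 0.05 2.25] turn -0.01
```

Request:
{"fn": "drive_tool", "kwargs": {"moves": [0,0,0.6,0,80,0,0,1.2,0,80,0,0,1.8,0,80,0,0,2.3,0,80,0,0,2.3,0,80]}}

```text
time_s: 5.2
tool_pos: [0.5292, -0.3758, -0.023]
tool_rot: [-179.9, 0.1, 9.5]
force: [-0.6, -0.8, 0.5]
grip_width: 0.0801
grasp_force: 0.0
```

Request:
{"fn": "drive_tool", "kwargs": {"moves": [0,0,0,0,60,0,0,0,0,44,0,0,0,0,36,0,0,0,0,36,0,0,0,0,36]}}

```text
time_s: 5.82
tool_pos: [0.5304, -0.3765, -0.0212]
tool_rot: [180.0, -0.0, 9.5]
force: [0.3, -0.7, 1.6]
grip_width: 0.0443
grasp_force: 15.0
```

Request:
{"fn": "drive_tool", "kwargs": {"moves": [0,0,0,0,36,0,0,0,0,36,0,0,0,0,36]}}

```text
time_s: 6.2
tool_pos: [0.5304, -0.3765, -0.0212]
tool_rot: [180.0, -0.0, 9.5]
force: [-0.8, 0.9, 4.4]
grip_width: 0.0443
grasp_force: 15.0
```

The tin is gripped (44.3 mm, 15 N). Now I lift and carry it.

Request:
{"fn": "drive_tool", "kwargs": {"moves": [0,0,-0.5,0,36,0,0,-1.5,0,36,0,0,-2.5,0,36,0,0,-3.5,0,36,0,0,-3.5,0,36]}}

```text
time_s: 6.82
tool_pos: [0.533, -0.3781, 0.1239]
tool_rot: [179.6, -0.4, 9.5]
force: [-0.1, -0.1, -0.7]
grip_width: 0.0441
grasp_force: 15.0
```

```bash
python3 -c "
from h import *
go(.603,-.031,.125,9.6)"
```

```text
t 6.83 pos [ 0.533  -0.3781  0.1239] rot [179.63  -0.36   9.47] units [ 3.15 -8.27 -0.06] turn -0.01
```

Request:
{"fn": "drive_tool", "kwargs": {"moves": [0.3,-0.8,0,0,36,0.7,-1.9,0,0,36,1.1,-3,0,0,36,1.55,-4.1,0,0,36,1.9,-5,0,0,36]}}

```text
time_s: 7.45
tool_pos: [0.572, -0.1642, 0.1177]
tool_rot: [-180.0, 0.1, 9.6]
force: [0.4, 0.5, -0.9]
grip_width: 0.044
grasp_force: 15.0
```

Request:
{"fn": "drive_tool", "kwargs": {"moves": [0.3,-0.9,0,0,36,0.7,-1.8,0,0,36,1,-2.6,0,0,36,1.2,-3.2,0,0,36,1.2,-3.2,0,0,36]}}

```text
time_s: 8.07
tool_pos: [0.5982, -0.0295, 0.1178]
tool_rot: [-179.9, 0.1, 9.7]
force: [-0.4, -0.4, -1.0]
grip_width: 0.0441
grasp_force: 15.0
```

Request:
{"fn": "drive_tool", "kwargs": {"moves": [0,0,0,0,36,0,0,0,0,36,0,0,0,0,36]}}

```text
time_s: 8.45
tool_pos: [0.5985, -0.0339, 0.1183]
tool_rot: [180.0, 0.0, 9.4]
force: [0.4, -0.4, -1.4]
grip_width: 0.0443
grasp_force: 15.0
```

Run:
```python
from h import *
go(.603,-.031,.05,9.6)
rgb,d,K,M=cam("wrist"); save(rgb,"pics/w4.png"); P=cloud(d,K,M); np.savez("w4.npz",rgb=rgb,d=d,K=K,M=M)
```

```text
t 8.45 pos [ 0.5985 -0.0339  0.1183] rot [1.7998e+02 2.0000e-02 9.3600e+00] units [ 0.12 -0.05  1.71] turn -0.02
```

View pics/w4.png

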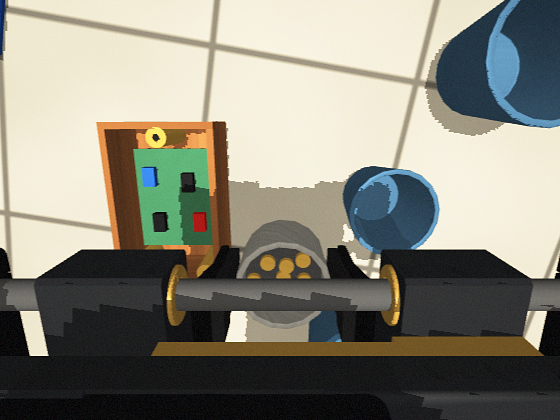

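The tin is held upright at about (285,275), between the case (left) and the small cup (right), with room on both sides. I lower it.

Request:
{"fn": "drive_tool", "kwargs": {"moves": [0.12,-0.05,0.4,0,36,0.12,-0.05,0.9,0,36,0.12,-0.05,1.4,0,36,0.12,-0.05,1.9,0,36,0.12,-0.05,2.4,0,36]}}

```text
time_s: 9.12
tool_pos: [0.6027, -0.0298, 0.0206]
tool_rot: [-180.0, 0.0, 9.5]
force: [0.1, 0.5, -0.7]
grip_width: 0.0441
grasp_force: 15.0
```

Request:
{"fn": "drive_tool", "kwargs": {"moves": [0,0,0.4,0,36,0,0,0.7,0,36,0,0,0.9,0,36,0,0,1,0,36,0,0,1,0,36]}}

```text
time_s: 9.75
tool_pos: [0.6032, -0.0298, -0.0175]
tool_rot: [180.0, -0.0, 9.5]
force: [0.3, 0.4, -0.7]
grip_width: 0.0441
grasp_force: 15.0
```

Request:
{"fn": "drive_tool", "kwargs": {"moves": [0,0,0,0,36,0,0,0,0,36]}}

```text
time_s: 10.0
tool_pos: [0.6035, -0.0298, -0.0171]
tool_rot: [180.0, -0.0, 9.5]
force: [1.4, 0.0, -1.0]
grip_width: 0.0443
grasp_force: 15.0
```

Request:
{"fn": "drive_tool", "kwargs": {"moves": [0,0,0.05,0,36,0,0,0.1,0,36,0,0,0.1,0,36]}}

```text
time_s: 10.38
tool_pos: [0.6031, -0.0298, -0.0213]
tool_rot: [180.0, -0.0, 9.5]
force: [-1.0, -0.7, 2.1]
grip_width: 0.0441
grasp_force: 15.0
```

Request:
{"fn": "drive_tool", "kwargs": {"moves": [0,0,0,0,46,0,0,0,0,50,0,0,0,0,54,0,0,0,0,54,0,0,0,0,54]}}

```text
time_s: 11.0
tool_pos: [0.603, -0.0298, -0.0217]
tool_rot: [180.0, 0.0, 9.5]
force: [-0.1, 0.2, -0.2]
grip_width: 0.0541
grasp_force: 0.0
```

Request:
{"fn": "drive_tool", "kwargs": {"moves": [0,0,-0.4,0,54,0,0,-1.2,0,54,0,0,-2.2,0,54,0,0,-3.2,0,54,0,0,-4.2,0,54]}}

```text
time_s: 11.62
tool_pos: [0.6033, -0.0296, 0.1492]
tool_rot: [180.0, -0.1, 9.5]
force: [0.9, 0.5, -0.1]
grip_width: 0.0539
grasp_force: 0.0
```

Run:
```python
from h import *
rgb,d,K,M=cam("side"); P=cloud(d,K,M); save(rgb,"pics/s5.png")
m=(d>0)&(np.hypot(P[...,0]-.603,P[...,1]+.03)<.035)&(P[...,2]>.01)&(P[...,2]<.06); t=P[m]
print("tin",cv2.minEnclosingCircle((t[t[:,2]>.025][:,:2]*1000).astype(np.float32)),np.percentile(t[:,2],97))
m=(d>0)&(np.hypot(P[...,0]-.614,P[...,1]+.114)<.05)&(P[...,2]>.055)&(P[...,2]<.09); t=P[m]; print("cup",cv2.minEnclosingCircle((t[:,:2]*1000).astype(np.float32)))
go(.49,.345,.13,-15.4)
```

```text
tin ((601.5601806640625, -32.653560638427734), 22.337209701538086) 0.03734575669039139
cup ((616.0556640625, -115.7903060913086), 35.09902572631836)
t 11.68 pos [ 0.6067 -0.0295  0.1554] rot [179.84  -0.59   9.48] units [-1.34 -9.72  0.59] turn 2.49
```

The tin stands at (0.602,-0.033), upright and 36 mm high, and the cup hasn't moved. On to the panel.

Request:
{"fn": "drive_tool", "kwargs": {"moves": [-0.2,-1,0.1,0.3,54,-0.4,-2.2,0.2,0.8,54,-0.6,-3.4,0.3,1.3,54,-0.7,-4.6,0.4,1.8,54,-0.8,-5.8,0.5,2.5,54]}}

```text
time_s: 12.3
tool_pos: [0.5331, 0.1954, 0.1275]
tool_rot: [-180.0, -0.1, -15.7]
force: [1.2, -0.4, 0.0]
grip_width: 0.0537
grasp_force: 0.0
```

```bash
python3 -c "
from h import *
go(.494,.344,.13,-15.4)"
```

```text
t 12.3 pos [0.5331 0.1954 0.1275] rot [-1.7997e+02 -1.0000e-01 -1.5750e+01] units [-1.95 -3.31 -0.06] turn -0.03
```

Request:
{"fn": "drive_tool", "kwargs": {"moves": [-0.6,-1.1,0,0,54,-1.2,-2.1,0,0,54,-1.9,-3.1,0,0,54,-1.9,-3.1,0,0,54,-1.9,-3.1,0,0,54]}}

```text
time_s: 12.92
tool_pos: [0.4937, 0.3333, 0.127]
tool_rot: [180.0, -0.1, -15.5]
force: [1.2, -0.0, 0.3]
grip_width: 0.0537
grasp_force: 0.0
```

Request:
{"fn": "drive_tool", "kwargs": {"moves": [0,0,0,0,54,0,0,0,0,54,0,0,0,0,54]}}

```text
time_s: 13.3
tool_pos: [0.4937, 0.3329, 0.1264]
tool_rot: [180.0, -0.0, -15.6]
force: [-0.0, 0.1, 0.5]
grip_width: 0.0539
grasp_force: 0.0
```

Run:
```python
from h import *
go(.494,.344,.13,-15.4)
rgb,d,K,M=cam("wrist"); save(rgb,"pics/w6.png"); np.savez("w6.npz",rgb=rgb,d=d,K=K,M=M); P=cloud(d,K,M)
t=P[(d>0)&(P[...,2]>.03)&(P[...,2]<.05)&(np.hypot(P[...,0]-.542,P[...,1]-.331)<.06)]
r=cv2.minAreaRect((t[:,:2]*1000).astype(np.float32)); print("bar",r,np.percentile(t[:,2],[5,50,95]))
```

```text
t 13.3 pos [0.4937 0.3329 0.1264] rot [ 1.7999e+02 -1.0000e-02 -1.5610e+01] units [-0.07 -0.27 -0.09] turn -0.02
bar ((543.5276489257812, 330.3131103515625), (10.034368515014648, 63.483192443847656), 74.1513442993164) [0.03656684 0.04017023 0.04134296]
```

View pics/w6.png

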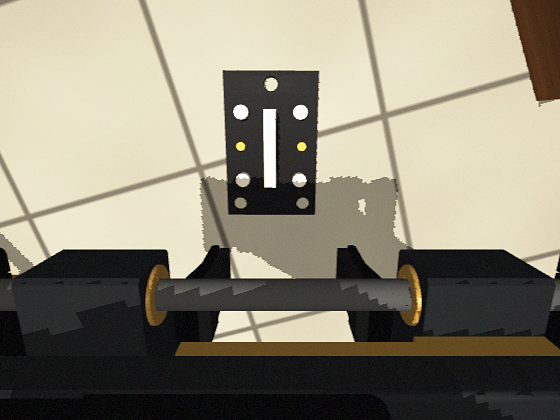

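The panel is clear: single hole at (271,84), pair at (240,203) and (302,203), bar at (270,148). The bar's centre is (0.5435,0.3303) with yaw -15.8°, consistent with the top view.

Run:
```python
from h import *
f=np.load("w6.npz"); P=cloud(f["d"],f["K"],f["M"])
print("yellow z",P[146,240].round(4),P[146,301].round(4),"plate",P[100,255].round(4))
go(.5435,.3303,.06,-15.85); go(.5435,.3303,-.0195,-15.85)
```

```text
yellow z [0.551  0.3571 0.0046] [0.536  0.3032 0.0054] plate [0.5858 0.3322 0.0044]
t 13.35 pos [0.4936 0.3331 0.1264] rot [ 1.7999e+02 -1.0000e-02 -1.5590e+01] units [ 1.22 -0.27  1.66] turn 0.03
t 13.35 pos [0.4936 0.3331 0.1264] rot [ 1.7999e+02 -1.0000e-02 -1.5590e+01] units [ 1.22 -0.27  3.65] turn 0.03
```

Request:
{"fn": "drive_tool", "kwargs": {"moves": [0.6,-0.13,0.4,0,40,1.2,-0.27,0.8,0,40,1.22,-0.27,1.2,0,40,1.22,-0.27,1.6,0,40,1.22,-0.27,1.6,0,40]}}

```text
time_s: 13.98
tool_pos: [0.541, 0.3307, 0.0607]
tool_rot: [179.9, 0.2, -15.5]
force: [-1.1, -0.3, 0.5]
grip_width: 0.04
grasp_force: 0.0
```

Request:
{"fn": "drive_tool", "kwargs": {"moves": [0,0,0,0,40,0,0,0,0,40,0,0,0,0,40]}}

```text
time_s: 14.35
tool_pos: [0.5435, 0.3313, 0.0631]
tool_rot: [-180.0, -0.1, -15.5]
force: [-0.1, -0.2, 0.4]
grip_width: 0.04
grasp_force: 0.0
```

Run:
```python
from h import *
go(.5435,.3303,-.0195,-15.85)
```

```text
t 14.35 pos [0.5435 0.3313 0.0631] rot [-1.7996e+02 -5.0000e-02 -1.5530e+01] units [0.   0.02 2.07] turn 0.03
```

Request:
{"fn": "drive_tool", "kwargs": {"moves": [0,0.02,0.5,0.03,40,0,0.02,1,0.03,40,0,0.02,1.5,0.03,40,0,0.02,1.9,0.03,40,0,0.02,2.05,0.03,40]}}

```text
time_s: 14.98
tool_pos: [0.542, 0.3297, -0.0216]
tool_rot: [179.9, 0.1, -15.8]
force: [0.5, 0.2, 0.7]
grip_width: 0.0399
grasp_force: 0.0
```

Request:
{"fn": "drive_tool", "kwargs": {"moves": [0,0,0,0,30,0,0,0,0,20,0,0,0,0,12,0,0,0,0,5,0,0,0,0,5], "squeeze": 40}}

```text
time_s: 15.6
tool_pos: [0.5434, 0.3304, -0.0191]
tool_rot: [-180.0, -0.0, -15.8]
force: [-0.6, 0.6, 1.6]
grip_width: 0.0097
grasp_force: 40.0
```

Request:
{"fn": "drive_tool", "kwargs": {"moves": [0,0,0,0,5,0,0,0,0,5,0,0,0,0,5]}}

```text
time_s: 15.98
tool_pos: [0.5434, 0.3305, -0.0191]
tool_rot: [-180.0, -0.0, -15.8]
force: [-0.6, -0.6, 5.3]
grip_width: 0.0094
grasp_force: 40.0
```

The panel's bar is gripped (9.5 mm, 40 N). Now I lift.

Request:
{"fn": "drive_tool", "kwargs": {"moves": [0,0,-0.3,0,5,0,0,-1,0,5,0,0,-1.8,0,5,0,0,-2.6,0,5,0,0,-3.2,0,5]}}

```text
time_s: 16.6
tool_pos: [0.5427, 0.3301, 0.1096]
tool_rot: [180.0, 0.0, -15.8]
force: [1.2, 0.8, -1.9]
grip_width: 0.0096
grasp_force: 40.0
```

Request:
{"fn": "drive_tool", "kwargs": {"moves": [0,0,0,0,5,0,0,0,0,5,0,0,0,0,5]}}

```text
time_s: 16.98
tool_pos: [0.542, 0.3294, 0.1065]
tool_rot: [179.9, 0.1, -15.8]
force: [0.9, 0.7, -1.8]
grip_width: 0.0097
grasp_force: 40.0
```

Run:
```python
from h import *
go(.588,.0592,.11,9.6)
rgb,d,K,M=cam("wrist")
P=cloud(d,K,M); o=env.get_obs(); R=Rn.from_euler('xyz',o["tool_rot"],degrees=True).as_matrix()
Q=(P-o["tool_pos"])@R
m=(d>0)&(rgb.max(-1)<70)&(Q[...,0]>.012)&(Q[...,0]<.07)&(abs(Q[...,1])<.043)&(abs(Q[...,2]-.015)<.02)
q=Q[m]; A=np.c_[q[:,:2],np.ones(len(q))]; print(len(q),np.linalg.lstsq(A,q[:,2],rcond=None)[0].round(4),q.min(0).round(3),q.max(0).round(3))
```

```text
t 16.98 pos [0.542  0.3294 0.1065] rot [ 1.7987e+02  1.3000e-01 -1.5830e+01] units [ 2.95  6.19 -0.08] turn -2.54Traceback (most recent call last):
  File "<stdin>", line 7, in <module>
    return umr_minimum(a, axis, None, out, keepdims, initial, where)
ValueError: zero-size array to reduction operation minimum which has no identity
```

Request:
{"fn": "drive_tool", "kwargs": {"moves": [0.3,0.6,0,-0.3,5,0.8,1.6,0,-0.8,5,1.3,2.7,0,-1.4,5,1.8,3.8,0,-2,5,2.3,4.8,0,-2.5,5]}}

```text
time_s: 17.65
tool_pos: [0.5788, 0.1184, 0.1076]
tool_rot: [180.0, 0.1, 9.3]
force: [0.4, -0.8, -2.7]
grip_width: 0.0097
grasp_force: 40.0
```

Run:
```python
from h import *
go(.588,.0592,.105,9.6)
```

```text
t 17.65 pos [0.5788 0.1184 0.1076] rot [1.7998e+02 7.0000e-02 9.3100e+00] units [-0.01  1.5   0.07] turn -0.03
```

Request:
{"fn": "drive_tool", "kwargs": {"moves": [0,0,0,0,5,0,0,0,0,5,0,0,0,0,5]}}

```text
time_s: 18.02
tool_pos: [0.5786, 0.1224, 0.1082]
tool_rot: [-180.0, 0.0, 9.3]
force: [0.9, -0.4, -2.1]
grip_width: 0.0097
grasp_force: 40.0
```

Run:
```python
from h import *
go(.588,.0592,.105,9.6)
rgb,d,K,M=cam("wrist"); save(rgb,"pics/w7.png"); o=env.get_obs(); np.savez("w7.npz",rgb=rgb,d=d,K=K,M=M,p=o["tool_pos"],r=o["tool_rot"])
```

```text
t 18.02 pos [0.5786 0.1224 0.1082] rot [-1.7995e+02  3.0000e-02  9.3000e+00] units [-0.02  1.6   0.08] turn -0.03
```

View pics/w7.png

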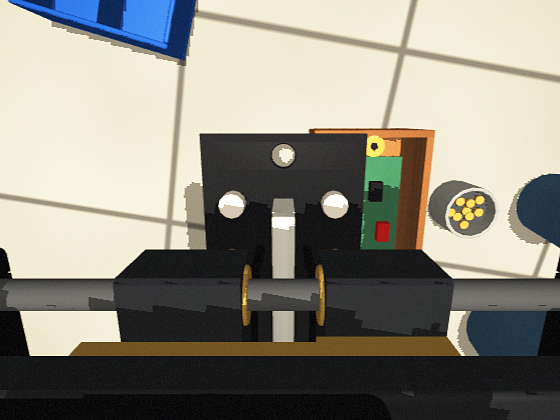

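The held panel shows hole2 at (284,155) and its front edge from (201,135) to (367,134). Thread2 of the case is at (375,146), and the tin still stands at (468,208). I compute both poses.

```bash
cat > meas.py <<'E'
from h import *
def blobs(m,lo,hi):
    k,l,s,c=cv2.connectedComponentsWithStats(m.astype(np.uint8)); return [(c[i],s[i,4]) for i in range(1,k) if lo<s[i,4]<hi]
def yellow(rgb):
    h=cv2.cvtColor(rgb,cv2.COLOR_RGB2HSV); return (h[...,0]>=22)&(h[...,0]<=33)&(h[...,1]>140)&(h[...,2]>120)
def panel(rgb,d,K,M,pos):
    P=cloud(d,K,M); dark=(d>0)&(rgb.max(-1)<75)&(np.hypot(P[...,0]-pos[0],P[...,1]-pos[1])<.09)&(abs(P[...,2]-pos[2]-.024)<.012)
    dark[240:]=False; q=P[dark]; A=np.c_[q[:,:2]-pos[:2],np.ones(len(q))]; f=np.linalg.lstsq(A,q[:,2],rcond=None)[0]
    print("plate",len(q),"slope",f[:2].round(4),"z top",f[2].round(4)); z=f[2]
    v,u=np.where(dark); r=[]
    for c in range(u.min()+8,u.max()-8,4):
        r.append((c,v[u==c].min()-.5))
    e=ray(r,K,M,z)[:,:2]; l=cv2.fitLine(e.astype(np.float32),cv2.DIST_HUBER,0,.001,.001).ravel()
    yaw=np.degrees(np.arctan2(l[1],l[0]))%180-90
    br=(rgb.min(-1)>120)&(P[...,2]>z+.002)&(P[...,2]<z+.016)&(np.hypot(P[...,0]-pos[0],P[...,1]-pos[1])<.07); br[235:]=False
    kn=[]
    for c,s in blobs(br,200,2000): kn.append(ray(c,K,M,z+.0085)[0]); print("knob",c.round(1),s,kn[-1].round(4))
    x0,x1=u.min(),u.max(); hull=cv2.convexHull(np.c_[u,v].astype(np.int32)); hm=cv2.fillConvexPoly(np.zeros(dark.shape,np.uint8),hull,1)
    h=[(c,s) for c,s in blobs((hm>0)&(rgb.min(-1)>85)&(np.arange(420)[:,None]<185),80,1200)]
    for c,s in h: print("hole?",c.round(1),s,ray(c,K,M,z-.002)[0].round(4))
    print("edge yaw",yaw.round(2),"edge pt",l[2:].round(4)); return z,yaw,l,kn,h
E
python3 - <<'E'
from meas import *
f=np.load("w7.npz"); panel(f["rgb"],f["d"],f["K"],f["M"],f["p"]); print("tool",f["p"].round(4),f["r"].round(2))
for n in("w4","w7"):
    f=np.load(n+".npz"); 
    for c,s in blobs(yellow(f["rgb"])&(np.arange(420)[:,None]<200)&((np.arange(560)[None]<300) if n=="w4" else (np.arange(560)[None]<400)),60,600): print(n,"thread",c.round(1),s,ray(c,f["K"],f["M"],.06)[0].round(4))
f=np.load("top0.npz"); P=cloud(f["d"],f["K"],f["M"])
t=P[(P[...,2]>.055)&(P[...,2]<.07)&(np.hypot(P[...,0]-.588,P[...,1]-.06)<.1)]; print("rim",cv2.minAreaRect((t[:,:2]*1000).astype(np.float32)),t[:,2].mean())
f=np.load("w4.npz"); P=cloud(f["d"],f["K"],f["M"]); m=(f["d"]>0)&(P[...,2]>.057)&(P[...,2]<.064)&(np.hypot(P[...,0]-.588,P[...,1]-.06)<.1); m[245:]=0
t=P[m]; print("w4 rim z",np.median(t[:,2]),len(t)); hu=cv2.convexHull((t[:,:2]*1000).astype(np.float32))[:,0]; print(cv2.approxPolyDP(hu,3,True)[:,0].round(1).tolist())
E
```

```text
plate 14389 slope [-0.0019 -0.0003] z top 0.1316
knob [231.3 204.3] 539 [0.6046 0.1522 0.1401]
knob [334.3 204.3] 540 [0.613  0.1014 0.1401]
hole? [283.  154.8] 414 [0.632  0.1305 0.1296]
edge yaw 9.3 edge pt [0.6443 0.1215]
tool [0.5786 0.1223 0.1083] [-1.7996e+02  2.0000e-02  9.3200e+00]
w4 thread [155.2 137.4] 273 [0.6417 0.0673 0.06  ]
w7 thread [375.  146.4] 253 [0.6418 0.0661 0.06  ]
rim ((587.9060668945312, 60.214820861816406), (130.4827423095703, 84.08364868164062), 9.484099388122559) 0.06091245516397288
w4 rim z 0.06018774827465789 3013
[[659.0999755859375, 28.200000762939453], [645.7000122070312, 109.9000015258789], [553.5, 94.5999984741211], [566.9000244140625, 12.5]]
```

```bash
python3 -c "
from h import *
go(.5884,.0586,.095,9.5)"
```

```text
t 18.07 pos [0.5786 0.1223 0.1083] rot [-1.7996e+02  2.0000e-02  9.3200e+00] units [-0.02  1.61  0.33] turn -0.02
```

Request:
{"fn": "drive_tool", "kwargs": {"moves": [0,0.4,0,-0.02,5,-0.02,0.8,0.1,-0.02,5,-0.02,1.2,0.2,-0.02,5,-0.02,1.5,0.3,-0.02,5,-0.02,1.61,0.33,-0.02,5]}}

```text
time_s: 18.7
tool_pos: [0.5885, 0.055, 0.0946]
tool_rot: [180.0, 0.1, 9.2]
force: [-0.3, 0.2, -1.9]
grip_width: 0.0094
grasp_force: 40.0
```

Request:
{"fn": "drive_tool", "kwargs": {"moves": [0,0,0,0,5,0,0,0,0,5,0,0,0,0,5,0,0,0,0,5]}}

```text
time_s: 19.2
tool_pos: [0.5886, 0.0571, 0.0953]
tool_rot: [180.0, -0.0, 9.4]
force: [-0.3, -0.0, -2.0]
grip_width: 0.0095
grasp_force: 40.0
```

```bash
python3 -c "
from h import *
go(.5884,.0586,.061,9.5)"
```

```text
t 19.2 pos [0.5886 0.0571 0.0953] rot [ 1.8e+02 -1.0e-02  9.4e+00] units [ 0.   -0.04  0.86] turn -0.01
```

Request:
{"fn": "drive_tool", "kwargs": {"moves": [0,-0.04,0.2,-0.01,5,0,-0.04,0.4,-0.01,5,0,-0.04,0.6,-0.01,5,0,-0.04,0.75,-0.01,5,0,-0.04,0.83,-0.01,5]}}

```text
time_s: 19.82
tool_pos: [0.5881, 0.0582, 0.0614]
tool_rot: [-180.0, 0.0, 9.5]
force: [0.4, 0.7, -2.0]
grip_width: 0.0093
grasp_force: 40.0
```

Request:
{"fn": "drive_tool", "kwargs": {"moves": [0,0,0,0,5,0,0,0,0,5,0,0,0,0,5,0,0,0,0,5]}}

```text
time_s: 20.32
tool_pos: [0.5885, 0.0582, 0.0622]
tool_rot: [180.0, -0.0, 9.5]
force: [-0.1, 1.0, -1.8]
grip_width: 0.0093
grasp_force: 40.0
```

Run:
```python
from meas import *
go(.5884,.0586,.061,9.5)
rgb,d,K,M=cam("wrist"); save(rgb,"pics/w8.png"); p=env.get_obs()["tool_pos"]; np.savez("w8.npz",rgb=rgb,d=d,K=K,M=M,p=p)
panel(rgb,d,K,M,p)
for c,s in blobs(yellow(rgb)&(np.arange(420)[:,None]<200)&(np.arange(560)[None]<350),20,600): print("thread",c.round(1),s,ray(c,K,M,.06)[0].round(4))
rgb2,d,K,M=cam("top"); np.savez("top8.npz",rgb=rgb2,d=d,K=K,M=M)
a=cv2.resize(rgb[90:240,170:370],(800,600),interpolation=cv2.INTER_CUBIC)[:,100:700]; b=cv2.resize(rgb2[180:255,200:275],None,fx=4,fy=4,interpolation=cv2.INTER_CUBIC)
o=np.zeros((600,800,3),np.uint8); o[:400,:400]=cv2.resize(a,(400,400)); o[:300,400:700]=b; save(o,"pics/c8.png")
```

```text
t 20.32 pos [0.5885 0.0582 0.0622] rot [ 1.7999e+02 -2.0000e-02  9.4600e+00] units [-0.   -0.01  0.03] turn -0.0
plate 14370 slope [-0.0007 -0.0016] z top 0.0856
knob [231.3 204.3] 544 [0.6145 0.0882 0.0941]
knob [334.3 204.3] 543 [0.6229 0.0374 0.0941]
hole? [283.5 156. ] 220 [0.6414 0.0662 0.0836]
edge yaw 9.45 edge pt [0.6507 0.0792]
```

View pics/c8.png

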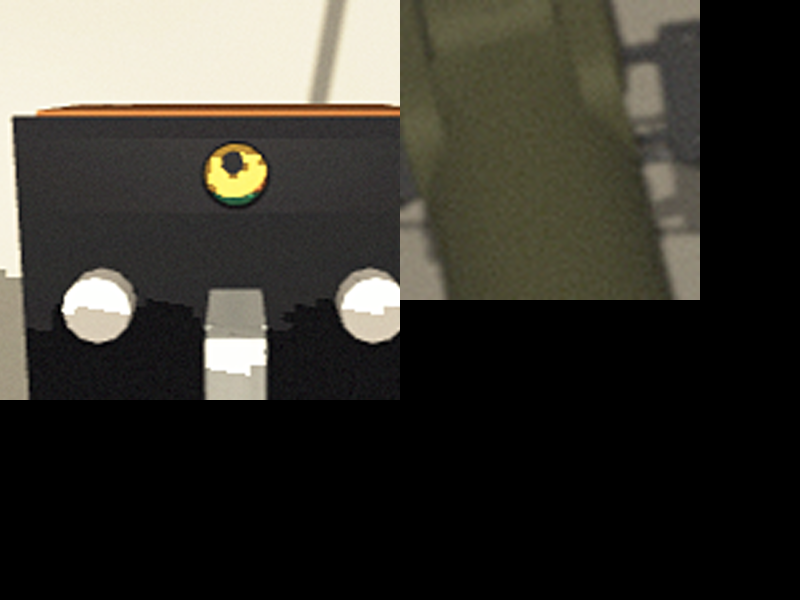

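Through hole2, at crop (236,175), the dark thread mouth shows at crop (233,162). Parallax explains most of that offset. I work out the remainder by ray.

Run:
```python
from meas import *
f=np.load("w8.npz"); rgb,K,M=f["rgb"],f["K"],f["M"]
sub=rgb[140:172,268:300].astype(int)
y=(sub[...,0]>150)&(sub[...,1]>110)&(sub[...,2]<120)
print("\n".join(" ".join("%3d"%v for v in r) for r in sub.max(-1)[3:28,6:26]))
hx=np.array([[283.5,155.6]]); print("hole2",ray(hx,K,M,.0836)[0].round(4))
for t in ([282.4,150.7],[282.4,151.5]): print("thread2",ray([t],K,M,.06)[0].round(4))
for n in ("w4","w7"):
    g=np.load(n+".npz"); r=g["rgb"].astype(int); c=(155,137) if n=="w4" else (375,146)
    s=r[c[1]-8:c[1]+8,c[0]-8:c[0]+8].max(-1); v,u=np.where(s<90); v2=v+c[1]-8; u2=u+c[0]-8; k=np.hypot(u2-c[0],v2-c[1])<6
    print(n,u2[k].mean(),v2[k].mean(),k.sum(),ray([[u2[k].mean(),v2[k].mean()]],g["K"],g["M"],.06)[0].round(4))
```

```text
63  66  62  63  62  48  40  24  23  20  26  30  32  42  55  65  62  62  65  63
 64  58  64  51  23  63 131 184 203 199 175 153 126  82  40  42  60  64  63  61
 59  50  26  68 165 205 202 198 194 188 195 198 198 205 178 100  24  50  63  62
 54  44 147 202 200 198 199 173 147 172 192 192 191 191 192 168 101  42  51  59
 41 150 194 194 197 164  90  56  64  51  72 255 255 184 187 184 191 135  36  45
145 190 189 190 145  59  57  56  61  61  50 155 255 255 255 255 255 255 255  31
255 255 255 253 102  54  59  61  62  61  54 100 255 255 255 255 255 255 255  90
255 255 255 255 147  56  58  63  59  63  58  56 255 255 255 255 255 248 184 149
255 255 255 255 148  53  59  55  59  59  57  52 140 179 251 255 255 248 183 195
254 255 255 247  74  56  57  59  60  56  58  68 153 186 253 255 255 255 255 255
253 255 255 255 255  87  55  56  57  55  55  92 160 182 252 255 255 255 255 255
252 255 255 255 255 255  90  52  54  55 162 255 255 252 255 255 254 254 255 255
255 255 254 255 255 255 255 138 118 162 255 255 255 255 255 254 254 254 255 255
255 255 254 254 255 255 251 184 184 178 253 255 255 254 254 2
[... 420 characters left out ...]
34  77 222 255 255 255 255 255 255 255 255 255 255 255 204 136  70  74  41  22
 17  55  87  98 223 255 255 255 255 255 255 245 169 110 158 157  91  52  21  43
 35  29  49  89  95  92  96  89  79  87  90  89  93  94  98  74  32  19  35  54
 52  34  16  32  65  87 105 102 101  98  95  98 103  98  74  32  25  37  53  54
 62  55  48  26  18  23  59  78  79  78  73  67  53  35  14  23  34  51  61  54
 61  55  59  49  35  27  28  15  23  16  22  19  20  24  37  53  63  59  57  60
hole2 [0.6416 0.0662 0.0836]
thread2 [0.642  0.0669 0.06  ]
thread2 [0.6415 0.0668 0.06  ]
w4 155.29032258064515 136.8709677419355 31 [0.642  0.0673 0.06  ]
w7 373.6470588235294 145.8235294117647 34 [0.642  0.0671 0.06  ]
```

hole2 lies within about 0.8 mm of thread2. The panel's yaw (9.45°) matches the case's (about 9.5°), it is level, and its underside is at 0.0816 m. The tin stands at case-frame (-2, -92) mm. Handing in.

```bash
python3 -c "
from h import *
o=env.get_obs(); print(o['joint_velocities'].round(2),o['grasp_force'],o['time_s']); print(env.sign_off())"
```

```text
[-0.05  0.02  0.11  0.1  -0.06 -0.    0.03] 39.999895077198744 20.425
the job is handed in; nothing more can be done
None
```

The job is handed in, with no verdict shown: the tin stands released midway between the cup and the case, and the panel is held level about 2 cm above it, with hole2 measured within about 1 mm of its thread and the pair aligned by yaw only, as the arm hid them; the fingertips sat 36.5 mm above the stated TCP, so my first tin grasp closed on air above it, and I corrected for that.

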